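# Fit the large centring head on the wheel-checking spindle

### The job

The next wheel needs the largest of the three centring heads. Turn the rotary tray until that head's compartment stands at the open front, clear of the hood, then set the head squarely on the spindle's bayonet spigot and turn it clockwise, seen from above, fully home to its stop, so that its wings stand in line above the wings of the spacer below. Leave the other two heads in the tray and do not disturb the things lying about.

Things in the scene. Friction and masses are not known exactly. Their poses are not given: they have to be found in the camera images.
- head_large_grip (a point): the largest centring head, loose, steel, 300 g, 62 mm high: a skirt 62 mm in diameter and 26 mm high, and above it a round plug 54 mm in diameter, to be gripped. The point is on its axis, 48 mm above its underside. z up; two wings stick out along +x and -x. The head is the same after half a turn.
- head_large_wing (a point): tip of the large head's wing on its +x side, 52 mm from the axis, 20 mm above the head's underside; -x has the same. A wing is 14 mm wide, 12 mm thick (14 to 26 mm above the underside) and sticks 21 mm out of the skirt. Same axes as the head. Two inward tabs in the skirt, in line with the wings, make the bayonet.
- head_medium_grip (a point): the medium head: same skirt, wings and height, plug 44 mm in diameter; same point and axes. To be left in the tray.
- head_small_grip (a point): the small head: same skirt, wings and height, plug 34 mm in diameter; same point and axes. To be left in the tray.
- spindle_seat (a point): bolted-down spindle: flange 110 mm in diameter with a fixed spacer 62 mm in diameter; the spacer's wings lie along +x and -x, 26 to 38 mm above the bench, to 52 mm from the axis. The point is on the axis on the spacer's top, 52 mm above the bench, where the head's underside comes to rest. z up.
- spigot_top (a point): top of the spindle's bayonet spigot, 19 mm above the seat, same axes; 49 mm across its two lugs. The head goes on with its wings along the spindle's y axis (10 degrees and 2 mm to spare), sits down on the seat, then turns freely about 90 degrees clockwise from above, from +y to +x, to a fixed stop, its wings now along x. It then cannot be lifted off. The other way is blocked.
- carousel_axis (a point): rotary tray's axis at its floor, 18 mm above the bench; axes of the fixed base: -x is the open front, facing the robot. Tray radius 110 mm, three 120 degree compartments, walls 12 mm high. Heads stand on the floor about 58 mm from the axis and ride along when it turns slowly. At the start the small one is in front, large and medium at the two rear places, either way round.
- hood_edge (a point): middle of the front edge of the fixed clear hood over the tray's rear half, 92 mm above the bench, 6 mm behind the axis; the edge runs 75 mm either way along the base's y, then slants back; the sheet is 4 mm thick and ends 130 mm behind the axis
- tray (a joint): angle of the tray, rad, growing counter-clockwise seen from above; about 0 at the start, with one compartment in the middle of the front. A compartment is 2.094 rad. It turns endlessly either way, without a catch, and stays where it is left (friction about 0.08 N m).
- peg_left (a point): upright turning peg on the tray to push it round with, at the rim end of a wall, 103 mm from the axis, 12 mm in diameter with a 15 mm cap, 18 to 80 mm above the bench. The point is on its axis 65 mm above the bench. At the start 60 degrees from the middle of the front, toward +y of the base.
- peg_right (a point): the same kind of peg, at the start 60 degrees from the middle of the front, toward -y of the base
- peg_rear (a point): the same kind of peg, at the start at the rear under the hood
- ring_loose: bystander: loose setting ring 49 mm in diameter, 17 mm high, behind the spindle; origin under its centre
- nut_a: bystander: wheel nut 30 mm wide, 19 mm high, near the front edge left of the spindle; origin under its centre
- nut_b: bystander: wheel nut like the other, near the front edge in front of the spindle; origin under its centre
- torch_loose: bystander: torch 118 mm long, 32 mm thick, lying behind the spindle; origin under its centre
- pen: bystander: felt marker 130 mm long, 17 mm thick, lying near the front edge before the rotary tray; origin under its centre
- mic: bystander: micrometer 132 mm long, 18 mm high, lying in front of the wheel; origin under its centre

How it is judged (in metres and radians):
On the way:
1. the large head's compartment has been turned to the open front: the head stands on the tray ahead of the axis, clear of the hood (x of head_large_grip in the frame of carousel_axis below -0.035 m and z of head_large_grip in the frame of carousel_axis below 0.052 m and horizontal distance between head_large_grip and carousel_axis below 0.085 m), for 0.2 s.
At the end, for the whole second after the job is handed in: The large head sits down on the spindle (within 2.5 mm in height, 4.5 mm of centre, upright within 3.4 degrees), turned home with its wings within 10 degrees of the spacer's; the medium and the small head still stand in the tray (horizontal distance between head_large_grip and spindle_seat below 0.0045 m and z of head_large_grip in the frame of spindle_seat below 0.0505 m and angle between head_large_grip's own z axis and vertical below 0.06 rad and angle between the x axis of head_large_grip and the x axis of spindle_seat, either way round below 0.17 rad and z of each of head_medium_grip, head_small_grip in the frame of carousel_axis below 0.055 m and horizontal distance between each of head_medium_grip, head_small_grip and carousel_axis below 0.085 m); the robot touches nothing.
It fails at once if a bystander is moved more than 30 mm (distance of any of ring_loose, nut_a, nut_b, torch_loose, pen, mic from where it was at the start of the episode above 0.03 m).
It also fails if it takes over 62 s, if anything falls off the work surface, if the arm or the gripper's body presses on something with over 40 N, if the wrist force passes 120 N, or if a joint passes its speed limit or range.

### The arm

A 6-joint arm with a two-finger parallel gripper is mounted at the origin on a cart in front of the work surface, level with it; the furniture and walls round the work are solid. World frame = base frame: x ahead of the robot, y to its left, z up, the work surface at z = 0. Lengths are in mm, angles in degrees, forces in N, time in s.
With the tool pointing down it reaches from about 350 to 850 mm from the base axis. Payload 8.1 kg.
Tool frame: the origin (TCP) lies between the finger pads; the fingertips stand 25 mm ahead of it and the grasp point (between the pads) lies 6 mm ahead of it (r.tcp_to_tips is the distance from the TCP to the fingertips, in mm); z points along the fingers, y is the line along which they close (so a half turn about z gives the same grasp; the last joint's range is limited). The gripper opens to 85 mm and grips with 20 to 120 N. Pads are 22 mm wide; open, the fingers measure 114 mm over their backs; the gripper's body (76 mm by 85 mm) begins 54 mm behind the grasp point. The pads swing forward as they close: fully open they stand 13 mm farther back than shut.
Start: joints at [72.284, 7.471, 85.268, -0, 87.261, -4.893], TCP at [133.139, 585.047, 256.292] pointing down, gripper open.
Joint ranges: [-169.43, 169.43], [-51.17, 129.36], [1.28, 143.12], [-76.62, 256.62], [0, 156.53], [-152.29, 152.29]. Speed limits (degrees/s): [136.94, 136.94, 159.86, 180, 180, 180].

### API

Orientations are given as [roll, pitch, yaw] about the fixed x, y, z axes, in that order (R = Rz(yaw) Ry(pitch) Rx(roll)).
In Python, from bench import r gives the robot as it stands.
- The arm moves only by the tool apply_moves, never from a script. Its arguments are lists of equal length, an entry for each row: "angular": the turn, a rotation vector about the world's x, y, z in units of 8 degrees (1.0 is 8 degrees), a list of three; "travel": the shift along the world's x, y, z in units of 40 mm (1.0 is 40 mm), a list of three; "jaw": the opening, from 0 (shut) to 1 (fully open). A call has 1 to 20 rows; each row shifts and turns the commanded pose from where the row before left it; what a row does not reach is not made up. A row lasts 1/8 s, in which the tool goes at most 62.5 mm and 10.7 degrees, less where a joint would pass 70% of its speed; a pose out of reach is approached as far as the arm can. A call is refused whole if a number of a shift passes 1 or a number of a turn 1, either way. A call with a gripper value outside its range is refused whole. The fingers move at their own pace and stop on an object; "force" is the grip in N (left out, the last holds). Time passes only in rows, so rows that do not move let the fingers close. It gives the time, the measured TCP pose, the force, the opening and the grip force at its end, in the units of the state.
- r.sense(): the state, without advancing time (a new reading comes with each control period).
- r.snapshot(name): name is "scene" or "side" or "wrist"; returns a dict with "color" (400x640x3 uint8, red, green, blue), "fx", "fy", "cx", "cy" (pixels), "R" (3x3) and "t" (3): a world point X has camera coordinates R X + t; the wrist camera has in their place "mount" (4x4, takes a point from camera to tool coordinates, whose origin is the TCP and whose axes are the flange's). Camera axes: x right, y down, z forward; pixel columns grow to the right and rows downward; lengths in mm; the calibration is good to about 2 mm. The wrist camera is an equidistant fisheye: a pixel r from the principal point sees the ray r / f radians off the axis. A picture is of the moment at which its call begins: read the wrist's pose just before it. There is no depth.
- r.hand_in(): hands the job in; it is judged then, once.
The state is a dict: "time": time; "joint_pos": joint angles; "qd": joint speeds; "joint_efforts": joint torques, N m; "tool_pos": TCP position; "tcp_rot": TCP orientation; "ft_force": force on the tool from outside, world axes, zero at the start; "wrist_torque": the same for the moment, N m; "finger_gap": finger opening in mm; "grip_force": force on a finger pad.
Only numpy, scipy, OpenCV 4.12 (cv2) and the standard library are available. Lean on these libraries where they do the work, as an engineer would, in place of code of your own. Each camera call takes 0.05 s, during which the arm holds its last target. There are 200 camera calls.

## Working session

There is one attempt and no reset: what is moved stays moved. The work goes in short steps, Python scripts to look and compute and a tool call to move; the robot and the scene stay as the last step left them, time stands still between calls to the robot, and variables do not carry over. Pictures are saved under pics/ and viewed, at most 10 in all, crops included, and the job is handed in when it is done.

Besides the shell and the picture viewer there is one more tool, called by a JSON object that holds its "fn" and its "kwargs", one argument or row to a line. apply_moves: Moves the arm, as the interface text tells. Its arguments: {"type":"object","properties":{"angular":{"type":"array"},"travel":{"type":"array"},"jaw":{"type":"array"},"force":{"type":"number"}},"required":["angular","travel","jaw"]}

```bash
ls; mkdir -p pics
cat > h.py <<'E'
import numpy as np, cv2, json
from bench import r
def snap(cam,fn):
    s=r.sense(); d=r.snapshot(cam); d['tool_pos']=s['tool_pos']; d['tcp_rot']=s['tcp_rot']
    cv2.imwrite('pics/'+fn+'.png',d['color'][:,:,::-1]); np.save('pics/'+fn+'.npy',d,allow_pickle=True); return d
def load(fn): return np.load('pics/'+fn+'.npy',allow_pickle=True).item()
def ray(d,u,v):
    if 'R' in d and d.get('mount') is None:
        R=np.array(d['R']);t=np.array(d['t']); x=np.array([(u-d['cx'])/d['fx'],(v-d['cy'])/d['fy'],1.])
        return -R.T@t, R.T@x
    from scipy.spatial.transform import Rotation as Ro
    a=np.array([(u-d['cx'])/d['fx'],(v-d['cy'])/d['fy']]);th=np.hypot(*a); k=np.sin(th)/th if th>1e-9 else 1
    x=np.array([a[0]*k,a[1]*k,np.cos(th)]); M=np.array(d['mount'])
    T=Ro.from_euler('xyz',d['tcp_rot'],degrees=True).as_matrix()
    return T@M[:3,3]+np.array(d['tool_pos']), T@M[:3,:3]@x
def atz(d,u,v,z):
    o,w=ray(d,u,v); return o+w*(z-o[2])/w[2]
def proj(d,X):
    X=np.array(X,float)
    if 'R' in d and d.get('mount') is None:
        c=np.array(d['R'])@X+np.array(d['t']); return d['cx']+d['fx']*c[0]/c[2], d['cy']+d['fy']*c[1]/c[2]
    from scipy.spatial.transform import Rotation as Ro
    T=Ro.from_euler('xyz',d['tcp_rot'],degrees=True).as_matrix();M=np.array(d['mount'])
    c=M[:3,:3].T@(T.T@(X-np.array(d['tool_pos']))-M[:3,3]); n=np.hypot(c[0],c[1]); th=np.arctan2(n,c[2])
    return d['cx']+d['fx']*th*c[0]/n, d['cy']+d['fy']*th*c[1]/n
E
python3 - <<'E'
from h import *
print(r.sense())
for c in ['scene','side','wrist']:
    d=snap(c,c+'0'); print({k:(np.round(v,3).tolist() if k!='color' else 0) for k,v in d.items()})
a=cv2.imread('pics/scene0.png');b=cv2.imread('pics/side0.png')
cv2.imwrite('pics/w0.png',cv2.resize(cv2.imread('pics/wrist0.png'),(800,500)))
cv2.imwrite('pics/s0.png',cv2.resize(a,(800,500)));cv2.imwrite('pics/sd0.png',cv2.resize(b,(800,500)))
E
```

```text
pics
{'time': 0.0, 'joint_pos': array([ 7.22843910e+01,  7.51544924e+00,  8.53315312e+01,  1.55641745e-03,
        8.72613036e+01, -4.89228492e+00]), 'qd': array([-0.03805257, -0.13746691,  0.10986144,  0.0334963 ,  0.01303038,
        0.03040245]), 'joint_efforts': array([-2.03093667e-03, -5.69411051e+01, -5.00543082e+01, -4.29740203e-04,
        1.49081298e-02,  1.45456954e-05]), 'tool_pos': array([132.970433  , 584.54928436, 255.21925203]), 'tcp_rot': array([-1.79892243e+02, -1.07835927e-02,  1.67176590e+02]), 'ft_force': array([0.57286546, 0.04543612, 0.13153174]), 'wrist_torque': array([ 0.02309678, -0.01281149,  0.05101367]), 'grip_force': 0.0, 'finger_gap': 85.26859371043814}
{'color': 0, 'fx': 520.207, 'fy': 520.207, 'cx': 305.734, 'cy': 206.139, 'R': [[0.534, -0.846, -0.012], [-0.648, -0.4, -0.649], [0.544, 0.354, -0.761]], 't': [-204.688, 461.128, 994.328], 'tool_pos': [132.97, 584.549, 255.219], 'tcp_rot': [-179.892, -0.011, 167.177]}
{'color': 0, 'fx': 367.32, 'fy': 367.32, 'cx': 321.539, 'cy': 200.806, 'R': [[0.861, -0.508, -0.0], [-0.29, -0.49, -0.822], [0.418, 0.708, -0.569]], 't': [-414.956, 291.474, 815.624], 'tool_pos': [133.001, 584.574, 255.287], 'tcp_rot': [-179.899, -0.008, 167.177]}
{'color': 0, 'fx': 309.707, 'fy': 309.707, 'cx': 322.945, 'cy': 204.599, 'mount': [[0.001, -0.95, -0.312, 79.174], [1.0, 0.001, 0.0, -0.691], [-0.0, -0.312, 0.95, -118.468], [0.0, 0.0, 0.0, 1.0]], 'tool_pos': [132.981, 584.606, 255.341], 'tcp_rot': [-179.903, -0.009, 167.18]}
```

View pics/s0.png

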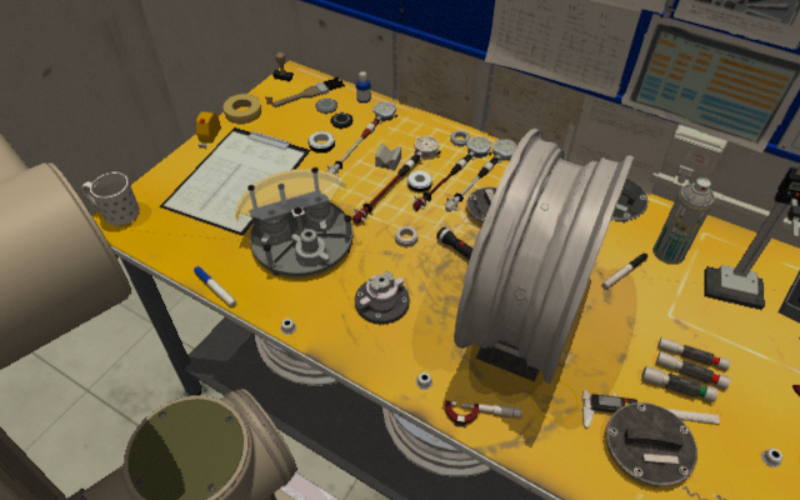

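View pics/sd0.png

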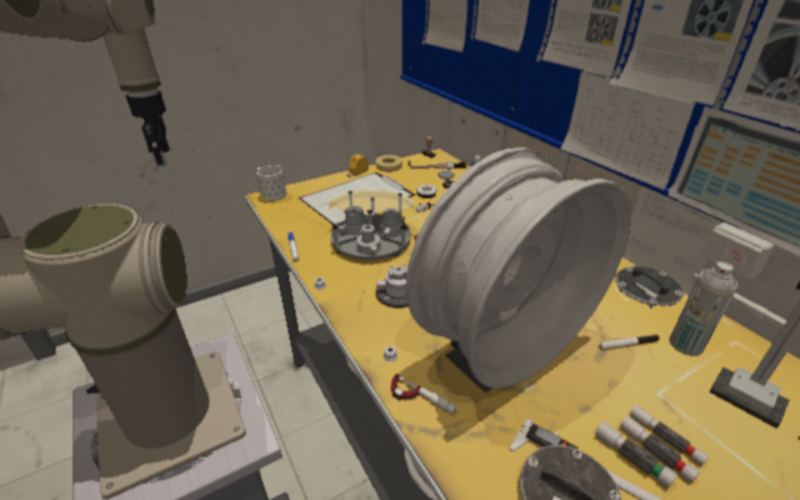

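The scene view shows the tray at about (302,235)/1.25 and the spindle at about (382,290)/1.25. The side view shows both as well. I'll enlarge them.

Run:
```python
import cv2,numpy as np
a=cv2.imread('pics/scene0.png');b=cv2.imread('pics/side0.png')
A=cv2.resize(a[125:225,190:290],(500,500),interpolation=3)
B=cv2.resize(a[210:265,275:335],(300,275),interpolation=3)
C=cv2.resize(b[145:245,255:335],(300,375)) [:325]
D=np.zeros((600,800,3),np.uint8);D[:500,:500]=A;D[:275,500:]=B;D[275:,500:]=C
cv2.imwrite('pics/z0.png',D)
from h import *
d=load('scene0')
for n,u,v,z in [('tray c',302/1.25,237/1.25,18),('spindle flange',382/1.25,299/1.25,10)]: print(n,atz(d,u,v,z))
print(cv2.__version__)
```

```text
tray c [565.87920741 319.12879215  18.        ]
spindle flange [520.76474707  86.85718264  10.        ]
4.12.0
```

View pics/z0.png

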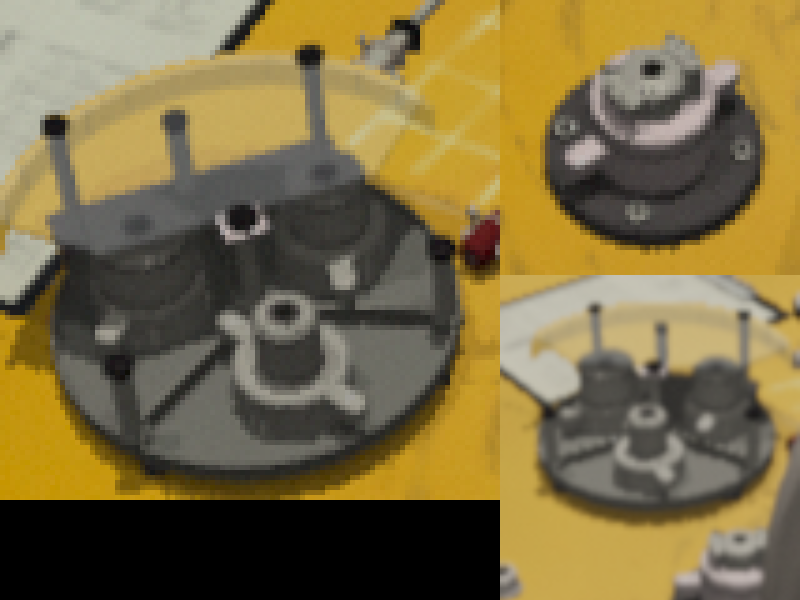

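Run:
```python
from h import *
d=load('scene0')
P=lambda x,y,z:np.round(atz(d,190+x/5,125+y/5,z),1)
Q=lambda x,y,z:np.round(atz(d,275+(x-500)/5,210+y/5,z),1)
print('pegL',P(120,362,80),'pegR',P(441,247,80))
for q in [(55,122),(175,118),(310,52)]: print('rod',P(*q,80),P(*q,92),P(*q,140))
print('hub',P(242,215,70), 'small top',P(285,305,62+18),'small wing',P(230,322,44),P(350,402,44))
print('hood edge ends',P(55,222,92),P(355,150,92))
print('tray rim L',P(52,345,18),'R',P(460,320,18),'front',P(250,472,18))
print('spigot top',Q(652,68,71),'wings',Q(575,155,38),Q(732,72,38))
for a in [(546,150),(762,150),(640,243),(650,70)]: print('flange',Q(*a,8))
print('cam',ray(d,0,0)[0])
for n,u,v,z in [('pen',214/1.25,287/1.25,8),('nuta',288/1.25,326/1.25,10),('nutb',424/1.25,381/1.25,10),('ring',405/1.25,236/1.25,8),('torch',455/1.25,243/1.25,16)]: print(n,atz(d,u,v,z).round())
```

```text
pegL [466.6 322.7  80. ] pegR [616.8 230.6  80. ]
rod [584.7 462.8  80. ] [575.9 452.9  92. ] [540.5 413.2 140. ]
rod [621.4 408.9  80. ] [612.1 399.7  92. ] [574.9 362.7 140. ]
rod [703.2 377.7  80. ] [692.9 368.8  92. ] [651.7 333.4 140. ]
hub [588.6 339.9  70. ] small top [541.2 275.3  80. ] small wing [541.2 315.5  44. ] [529.2 229.6  44. ]
hood edge ends [517.5 404.4  92. ] [642.7 302.7  92. ]
tray rim L [495.1 403.7  18. ] R [624.8 227.6  18. ] front [480.8 260.5  18. ]
spigot top [522.   87.3  71. ] wings [478.7 104.7  38. ] [562.8  66.4  38. ]
flange [491.7 131.9   8. ]
flange [548.6  40.    8. ]
flange [469.   61.7   8. ]
flange [562.3 114.9   8. ]
cam [-132.84856234 -340.8141787  1053.29056315]
pen [367. 396.   8.]
nuta [370. 207.  10.]
nutb [404. -77.  10.]
ring [693. 136.   8.]
torch [725.  31.  16.]
```

View pics/w0.png

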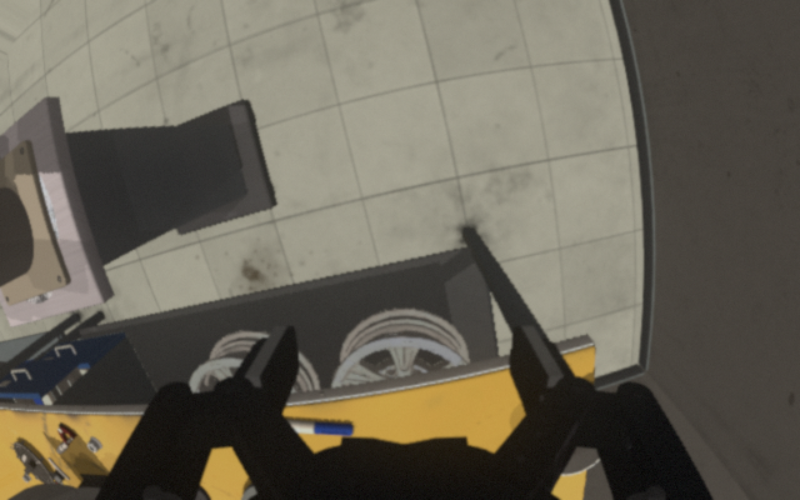

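The crops show:
- The peg caps are at (120,365) and (441,250), with the rear peg seen through the hood.
- The small head is in front.
- The spindle's wings run at about -24°.

The wrist sees mostly floor, so I'll move over the tray to tell which rear head is the large one.

{"fn": "apply_moves", "kwargs": {
  "angular": [
    [0, 0, -0.76],
    [0, 0, -0.76],
    [0, 0, -0.76],
    [0, 0, -0.76],
    [0, 0, -0.76],
    [0, 0, -0.76],
    [0, 0, -0.76],
    [0, 0, -0.76],
    [0, 0, -0.76],
    [0, 0, -0.76],
    [0, 0, -0.76],
    [0, 0, -0.76],
    [0, 0, -0.76],
    [0, 0, -0.76],
    [0, 0, -0.76],
    [0, 0, -0.76],
    [0, 0, 0]
  ],
  "travel": [
    [0.57, -0.52, 0],
    [0.57, -0.52, 0],
    [0.57, -0.52, 0],
    [0.57, -0.52, 0],
    [0.57, -0.52, 0],
    [0.57, -0.52, 0],
    [0.57, -0.52, 0],
    [0.57, -0.52, 0],
    [0.57, -0.52, 0],
    [0.57, -0.52, 0],
    [0.57, -0.52, 0],
    [0.57, -0.52, 0],
    [0.57, -0.52, 0],
    [0.57, -0.52, 0],
    [0.57, -0.52, 0],
    [0.57, -0.52, 0],
    [0, 0, 0]
  ],
  "jaw": [0.35, 0.35, 0.35, 0.35, 0.35, 0.35, 0.35, 0.35, 0.35, 0.35, 0.35, 0.35, 0.35, 0.35, 0.35, 0.35, 0.35]
}}

```text
time: 2.28
tool_pos: [498.9, 250.7, 255.8]
tcp_rot: [-180.0, 0.0, 69.7]
ft_force: [-0.4, 0.7, -0.7]
finger_gap: 30.2
grip_force: 0.0
```

Run:
```python
from h import *
d=snap('wrist','w1'); print(d['tool_pos'],d['tcp_rot'],r.sense()['time'],r.sense()['finger_gap'],r.sense()['joint_pos'])
a=cv2.imread('pics/w1.png'); cv2.imwrite('pics/w1b.png',cv2.resize(a,(800,500),interpolation=3))
```

```text
[498.91729471 250.69965061 255.7632116 ] [-1.79983417e+02  4.86932842e-02  6.97081446e+01] 2.325 29.841290202485585 [2.15263210e+01 1.05406098e+00 9.20554453e+01 8.96178259e-03
 8.69456593e+01 4.16802161e+01]
```

View pics/w1b.png

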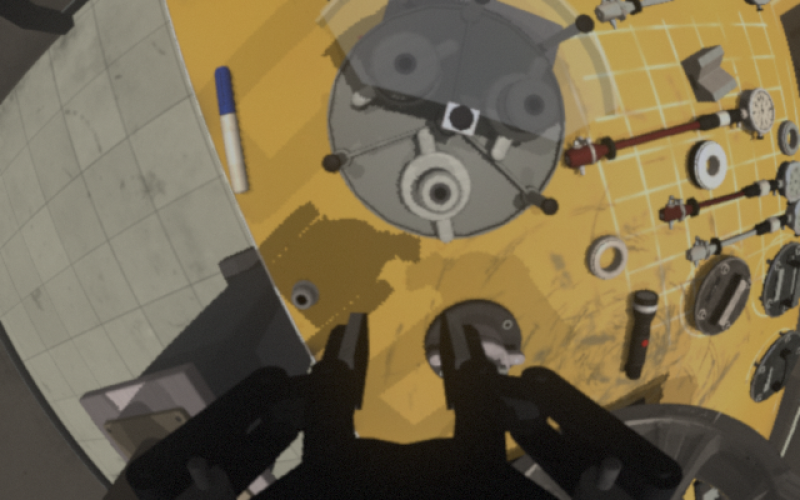

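The wrist view shows:
- The peg caps are at (332,163), (547,206) and (583,24).
- The left rear plug at (405,63) is about 67 px wide and the right one at (535,103) about 55 px, so the left rear head is the large one.

The tray must turn counter-clockwise.

Run:
```python
from h import *
d=load('w1')
W=lambda u,v,z:atz(d,u/1.25,v/1.25,z).round(1)
print('pegs',W(332,163,80),W(547,206,80),W(583,24,80))
print('plugs',W(405,63,80),W(535,103,80),W(438,191,80))
print('spindle',W(475,345,10))
```

```text
pegs [468.3 323.1  80. ] [617.1 233.9  80. ] [696.3 367.9  80. ]
plugs [546.8 375.   80. ] [631.7 315.5  80. ] [536.7 274.2  80. ]
spindle [523.9  87.8  10. ]
```

{"fn": "apply_moves", "kwargs": {
  "angular": [
    [0, 0, -0.986],
    [0, 0, -0.986],
    [0, 0, -0.986],
    [0, 0, -0.986],
    [0, 0, -0.986],
    [0, 0, -0.986],
    [0, 0, -0.986],
    [0, 0, -0.986],
    [0, 0, -0.986],
    [0, 0, 0],
    [0, 0, 0],
    [0, 0, 0],
    [0, 0, 0],
    [0, 0, 0]
  ],
  "travel": [
    [-0.087, 0.2, -0.35],
    [-0.087, 0.2, -0.35],
    [-0.087, 0.2, -0.35],
    [-0.087, 0.2, -0.35],
    [-0.087, 0.2, -0.35],
    [-0.087, 0.2, -0.35],
    [-0.087, 0.2, -0.35],
    [-0.087, 0.2, -0.35],
    [-0.087, 0.2, -0.35],
    [0, 0, 0],
    [0, 0, -0.5],
    [0, 0, -0.5],
    [0, 0, -0.5],
    [0, 0, 0]
  ],
  "jaw": [0.35, 0.35, 0.35, 0.35, 0.35, 0.35, 0.35, 0.35, 0.35, 0.35, 0.35, 0.35, 0.35, 0.35]
}}

```text
time: 4.08
tool_pos: [464.8, 323.0, 67.2]
tcp_rot: [179.8, 0.3, -1.1]
ft_force: [0.1, -0.9, 0.0]
finger_gap: 29.9
grip_force: 0.0
```

Run:
```python
from h import *
c=np.array([569,321.5]);R=103
a=np.radians(178.7+np.arange(0,31)*4)
p=c+R*np.c_[np.cos(a),np.sin(a)]
print((np.diff(p,axis=0)/40).round(3).tolist())
```

```text
[[0.002, -0.18], [0.015, -0.179], [0.027, -0.178], [0.04, -0.175], [0.052, -0.172], [0.064, -0.168], [0.075, -0.163], [0.086, -0.158], [0.097, -0.151], [0.107, -0.144], [0.117, -0.136], [0.126, -0.128], [0.135, -0.119], [0.143, -0.109], [0.15, -0.099], [0.157, -0.088], [0.162, -0.077], [0.167, -0.065], [0.172, -0.053], [0.175, -0.041], [0.177, -0.029], [0.179, -0.017], [0.18, -0.004], [0.18, 0.008], [0.179, 0.021], [0.177, 0.033], [0.174, 0.046], [0.17, 0.058], [0.166, 0.069], [0.161, 0.081]]
```

{"fn": "apply_moves", "kwargs": {
  "angular": [
    [0, 0, 0.5],
    [0, 0, 0.5],
    [0, 0, 0.5],
    [0, 0, 0.5],
    [0, 0, 0.5],
    [0, 0, 0.5],
    [0, 0, 0.5],
    [0, 0, 0.5],
    [0, 0, 0.5],
    [0, 0, 0.5],
    [0, 0, 0.5],
    [0, 0, 0.5],
    [0, 0, 0.5],
    [0, 0, 0.5],
    [0, 0, 0.5],
    [0, 0, 0]
  ],
  "travel": [
    [0.002, -0.18, 0],
    [0.015, -0.179, 0],
    [0.027, -0.178, 0],
    [0.04, -0.175, 0],
    [0.052, -0.172, 0],
    [0.064, -0.168, 0],
    [0.075, -0.163, 0],
    [0.086, -0.158, 0],
    [0.097, -0.151, 0],
    [0.107, -0.144, 0],
    [0.117, -0.136, 0],
    [0.126, -0.128, 0],
    [0.135, -0.119, 0],
    [0.143, -0.109, 0],
    [0.15, -0.099, 0],
    [0, 0, 0]
  ],
  "jaw": [0.35, 0.35, 0.35, 0.35, 0.35, 0.35, 0.35, 0.35, 0.35, 0.35, 0.35, 0.35, 0.35, 0.35, 0.35, 0.35]
}}

```text
time: 6.08
tool_pos: [516.8, 233.7, 70.9]
tcp_rot: [180.0, -0.0, 58.9]
ft_force: [0.3, 0.1, -0.4]
finger_gap: 29.6
grip_force: 0.0
```

Run:
```python
from h import *
d=snap('scene','s2')
a=cv2.imread('pics/s2.png'); cv2.imwrite('pics/s2b.png',cv2.resize(a[110:290,170:370],(666,600),interpolation=3))
```

```text
(no output)
```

View pics/s2b.png

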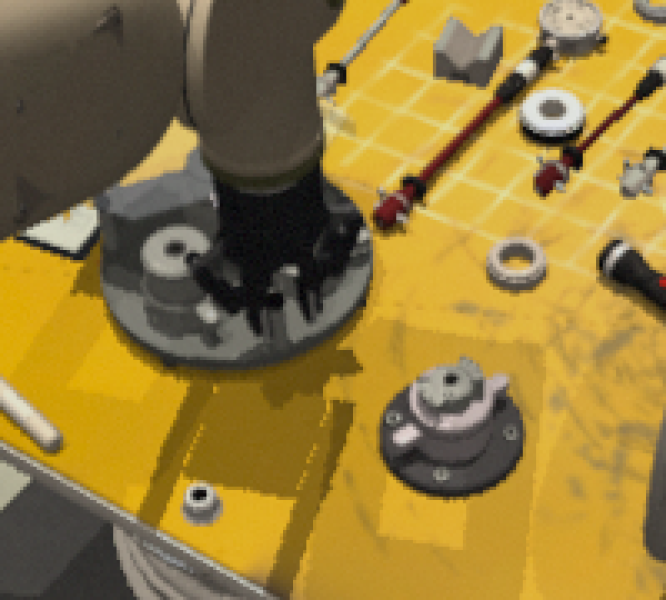

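The tray follows the peg, and the large head at (175,260) is coming round on the left. I'll do the second half and then lift.

{"fn": "apply_moves", "kwargs": {
  "angular": [
    [0, 0, 0.5],
    [0, 0, 0.5],
    [0, 0, 0.5],
    [0, 0, 0.5],
    [0, 0, 0.5],
    [0, 0, 0.5],
    [0, 0, 0.5],
    [0, 0, 0.5],
    [0, 0, 0.5],
    [0, 0, 0.5],
    [0, 0, 0.5],
    [0, 0, 0.5],
    [0, 0, 0.5],
    [0, 0, 0.5],
    [0, 0, 0.5],
    [0, 0, 0.5],
    [0, 0, 0],
    [0, 0, 0],
    [0, 0, 0],
    [0, 0, 0]
  ],
  "travel": [
    [0.157, -0.088, 0],
    [0.162, -0.077, 0],
    [0.167, -0.065, 0],
    [0.172, -0.053, 0],
    [0.175, -0.041, 0],
    [0.177, -0.029, 0],
    [0.179, -0.017, 0],
    [0.18, -0.004, 0],
    [0.18, 0.008, 0],
    [0.179, 0.021, 0],
    [0.177, 0.033, 0],
    [0.174, 0.046, 0],
    [0.17, 0.058, 0],
    [0.166, 0.069, 0],
    [0.161, 0.081, 0],
    [0.156, 0.093, 0],
    [0, 0, 0],
    [-0.03, -0.03, 0.1],
    [0, 0, 0.9],
    [0, 0, 1]
  ],
  "jaw": [0.35, 0.35, 0.35, 0.35, 0.35, 0.35, 0.35, 0.35, 0.35, 0.35, 0.35, 0.35, 0.35, 0.35, 0.35, 0.35, 0.35, 0.4, 0.4, 0.6]
}}

```text
time: 8.62
tool_pos: [623.1, 233.7, 150.4]
tcp_rot: [-179.9, -0.0, 122.8]
ft_force: [0.7, 0.7, 0.2]
finger_gap: 50.2
grip_force: 0.0
```

{"fn": "apply_moves", "kwargs": {
  "angular": [
    [0, 0, 0],
    [0, 0, 0],
    [0, 0, 0],
    [0, 0, 0]
  ],
  "travel": [
    [-0.5, -0.27, 0.65],
    [-0.5, -0.27, 0.65],
    [-0.55, -0.3, 0.7],
    [0, 0, 0]
  ],
  "jaw": [1, 1, 1, 1]
}}

```text
time: 9.12
tool_pos: [562.5, 200.3, 234.0]
tcp_rot: [179.7, 0.1, 122.8]
ft_force: [-0.3, 0.7, -0.3]
finger_gap: 85.8
grip_force: 0.0
```

Run:
```python
from h import *
d=snap('wrist','w3'); print(d['tool_pos'],d['tcp_rot'])
a=cv2.imread('pics/w3.png'); 
x,y=proj(d,[538.5,272.5,60]);print(x,y, proj(d,[523,87,52]))
x=int(np.clip(x-140,0,359));y=int(np.clip(y-105,0,189));print('off',x,y)
cv2.imwrite('pics/w3b.png',cv2.resize(a[y:y+210,x:x+280],(800,600),interpolation=3))
```

```text
[562.52731514 200.25289058 234.0400022 ] [1.79703512e+02 1.02676514e-01 1.22800063e+02]
342.106697724359 111.73319743855643 (np.float64(236.7261668269029), np.float64(250.6579992906137))
off 202 6
```

View pics/w3b.png

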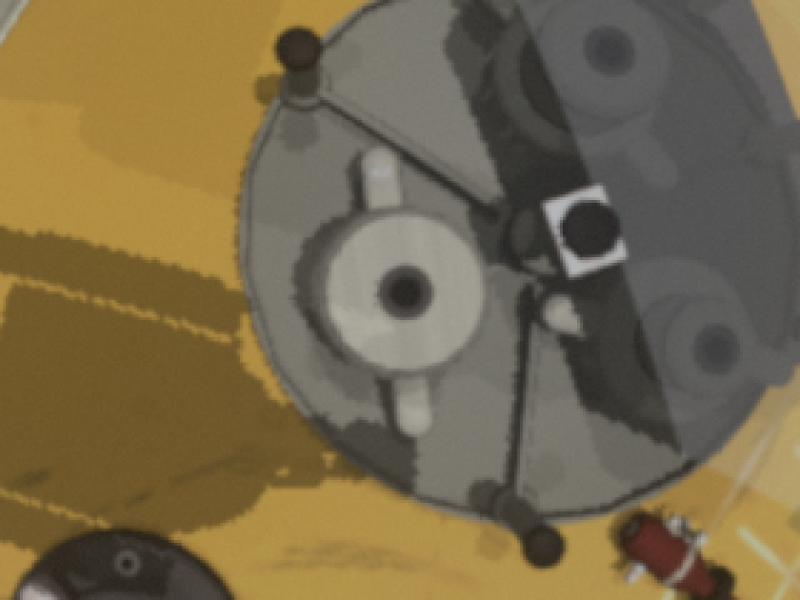

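The large head now stands in front: plug top centre at (406,291), wing ends at (379,150) and (414,434).

Run:
```python
from h import *
d=load('w3')
W=lambda u,v,z:atz(d,202+u*.35,6+v*.35,z)
p=W(406,291,80);a=W(379,150,44);b=W(414,434,44)
print(p,W(327,291,80)-W(484,291,80),a,b,(a+b)/2,np.linalg.norm(a-b),np.degrees(np.arctan2(*(b-a)[1::-1])))
print('pegs',W(299,46,80),W(543,545,80))
a=cv2.imread('pics/w3.png'); cv2.imwrite('pics/w3c.png',cv2.resize(a[195:345,130:330],(800,600),interpolation=3))
```

```text
[536.75198474 275.91399665  80.        ] [-39.88322003 -26.54718377   0.        ] [504.35861896 313.5916045   44.        ] [569.24981348 236.64815761  44.        ] [536.80421622 275.11988106  44.        ] 100.65366930784464 -49.85698212723202
pegs [467.65368632 323.26926981  80.        ] [619.39014604 233.24924888  80.        ]
```

View pics/w3c.png

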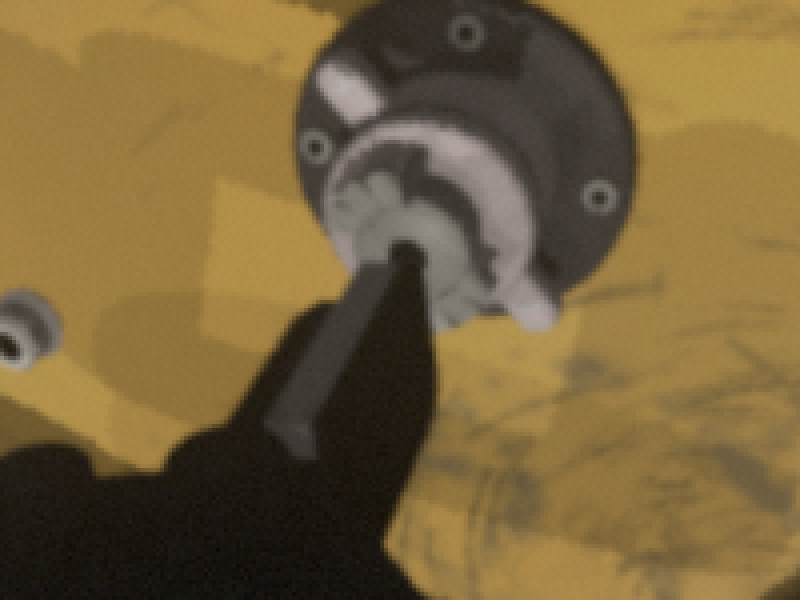

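The spindle's wing tips are at about (328,68) and (545,328), with the spacer ring spanning x 326–537 and its top edge at y 117.

Run:
```python
from h import *
d=load('w3')
W=lambda u,v,z:atz(d,130+u/4,195+v/4,z)
a=W(328,70,38);b=W(546,328,38)
print(a,b,(a+b)/2,np.linalg.norm(a-b),np.degrees(np.arctan2(*(b-a)[1::-1])))
pts=np.array([W(*q,52)[:2] for q in [(326,200),(440,117),(500,145),(537,225)]],np.float32)
print('spacer',cv2.minEnclosingCircle(pts),pts)
fl=[W(*q,8)[:2] for q in [(296,130),(330,30),(600,60),(636,160),(617,240),(570,297)]]
A=np.c_[2*np.array(fl),np.ones(6)];s=np.linalg.lstsq(A,(np.array(fl)**2).sum(1),rcond=None)[0];print('flange',s[:2],np.sqrt(s[2]+s[:2]@s[:2]))
print('bore spigot top',W(408,248,71))
```

```text
[477.02547654 104.89864433  38.        ] [569.60389583  67.22332965  38.        ] [523.31468618  86.06098699  38.        ] 99.9509532466776 -22.144145225845822
spacer ((522.2320556640625, 90.18199157714844), 30.553361892700195) [[495.01666   76.295876]
 [511.76077  117.5505  ]
 [529.4825   119.54075 ]
 [549.44745  104.06811 ]]
flange [522.82938914  86.41496225] 55.9393601573413
bore spigot top [521.7639951   88.55896091  71.        ]
```

{"fn": "apply_moves", "kwargs": {
  "angular": [
    [0, 0, 0],
    [0, 0, 0],
    [0, 0, 0],
    [0, 0, 0],
    [0, 0, 0],
    [0, 0, 0],
    [0, 0, 0],
    [0, 0, 0],
    [0, 0, 0],
    [0, 0, 0],
    [0, 0, 0],
    [0, 0, 0],
    [0, 0, 0]
  ],
  "travel": [
    [-0.16, 0.47, -0.65],
    [-0.16, 0.47, -0.65],
    [-0.16, 0.47, -0.65],
    [-0.16, 0.47, -0.65],
    [0, 0, 0],
    [0, 0, -0.5],
    [0, 0, -0.5],
    [0, 0, -0.425],
    [0, 0, 0],
    [0, 0, 0],
    [0, 0, 0],
    [0, 0, 0],
    [0, 0, 0]
  ],
  "jaw": [1, 1, 1, 1, 1, 1, 1, 1, 1, 0.5, 0.5, 0.5, 0.5],
  "force": 40
}}

```text
time: 10.8
tool_pos: [536.7, 275.3, 69.3]
tcp_rot: [180.0, 0.0, 122.9]
ft_force: [1.5, -3.4, 1.3]
finger_gap: 52.8
grip_force: 43.2
```

Gap 52.8 mm confirms the large head. I'll lift it, and check where the wheel stands from the existing pictures.

{"fn": "apply_moves", "kwargs": {
  "angular": [
    [0, 0, 0],
    [0, 0, 0],
    [0, 0, 0],
    [0, 0, 0],
    [0, 0, 0]
  ],
  "travel": [
    [0, 0, 0.3],
    [0, 0, 0.7],
    [0, 0, 0.8],
    [0, 0, 0.8],
    [0, 0, 0]
  ],
  "jaw": [0.5, 0.5, 0.5, 0.5, 0.5]
}}

```text
time: 11.42
tool_pos: [538.1, 276.8, 176.7]
tcp_rot: [179.7, 0.0, 122.9]
ft_force: [0.6, 1.1, -2.6]
finger_gap: 52.5
grip_force: 43.0
```

Run:
```python
from h import *
s=load('scene0');e=load('side0');w=load('w1')
# horizontal viewing planes: ray points of the wheel's left outline at heights
for z in (0,60,120,200,280):
    print(z,'scene',[atz(s,u/1.25,v/1.25,z)[:2].round() .tolist() for u,v in [(458,335),(470,250),(520,140)]],'side',[atz(e,u/1.25,v/1.25,z)[:2].round().tolist() for u,v in [(410,290),(430,220),(500,152)]],'wr',[atz(w,u/1.25,v/1.25,z)[:2].round().tolist() for u,v in [(560,425),(640,405),(750,440)]])
```

```text
0 scene [[531.0, -80.0], [737.0, 0.0], [1129.0, 62.0]] side [[551.0, 79.0], [772.0, 327.0], [1293.0, 621.0]] wr [[602.0, -97.0], [730.0, -127.0], [1036.0, -436.0]]
60 scene [[493.0, -95.0], [688.0, -19.0], [1057.0, 39.0]] side [[512.0, 17.0], [715.0, 244.0], [1191.0, 513.0]] wr [[590.0, -29.0], [698.0, -54.0], [955.0, -314.0]]
120 scene [[455.0, -110.0], [638.0, -39.0], [986.0, 16.0]] side [[474.0, -45.0], [658.0, 161.0], [1090.0, 405.0]] wr [[578.0, 39.0], [665.0, 18.0], [873.0, -192.0]]
200 scene [[405.0, -130.0], [572.0, -64.0], [890.0, -14.0]] side [[423.0, -127.0], [581.0, 51.0], [954.0, 261.0]] wr [[562.0, 129.0], [622.0, 115.0], [764.0, -29.0]]
280 scene [[355.0, -149.0], [506.0, -90.0], [794.0, -45.0]] side [[372.0, -210.0], [505.0, -60.0], [819.0, 117.0]] wr [[546.0, 219.0], [579.0, 211.0], [656.0, 133.0]]
```

{"fn": "apply_moves", "kwargs": {
  "angular": [
    [0, 0, 0.965],
    [0, 0, 0.965],
    [0, 0, 0.965],
    [0, 0, 0.965],
    [0, 0, 0.965],
    [0, 0, 0.965],
    [0, 0, 0.965],
    [0, 0, 0.965],
    [0, 0, 0.965],
    [0, 0, 0.965],
    [0, 0, 0.965],
    [0, 0, 0.965],
    [0, 0, 0.965],
    [0, 0, 0.965],
    [0, 0, 0.965],
    [0, 0, 0],
    [0, 0, 0]
  ],
  "travel": [
    [0.043, -0.205, 0],
    [0.043, -0.205, 0],
    [0.043, -0.205, 0],
    [0.043, -0.205, 0],
    [0.043, -0.205, 0],
    [0.043, -0.205, 0],
    [0.043, -0.205, 0],
    [0.043, -0.205, 0],
    [0.043, -0.205, 0],
    [0.043, -0.205, 0],
    [0.043, -0.205, 0],
    [0.043, -0.205, 0],
    [0.043, -0.205, 0],
    [0.043, -0.205, 0],
    [0.043, -0.205, 0],
    [0, 0, 0],
    [0, 0, 0]
  ],
  "jaw": [0.5, 0.5, 0.5, 0.5, 0.5, 0.5, 0.5, 0.5, 0.5, 0.5, 0.5, 0.5, 0.5, 0.5, 0.5, 0.5, 0.5]
}}

```text
time: 13.55
tool_pos: [561.6, 152.9, 172.1]
tcp_rot: [179.9, -0.1, -121.5]
ft_force: [-0.6, -0.3, -3.9]
finger_gap: 52.8
grip_force: 42.9
```

Run:
```python
from h import *
d=snap('wrist','w4'); print(d['tool_pos'],d['tcp_rot'],r.sense()['joint_pos'].round(1))
a=cv2.imread('pics/w4.png'); 
x,y=proj(d,[522.8,87.3,52]);print(x,y)
# spindle and head together: 230x172 px
x0=int(np.clip(x-115,0,400));y0=int(np.clip(y-60,0,220));print('off',x0,y0)
cv2.imwrite('pics/w4b.png',cv2.resize(a[y0:y0+180,x0:x0+240],(800,600),interpolation=3))
```

```text
[561.63004792 152.92320367 172.08331948] [ 1.79913557e+02 -5.28156096e-02 -1.21465904e+02] [  10.2    7.9   93.7    0.    78.5 -138.4]
322.58354401417847 111.87394068896565
off 207 51
```

View pics/w4b.png

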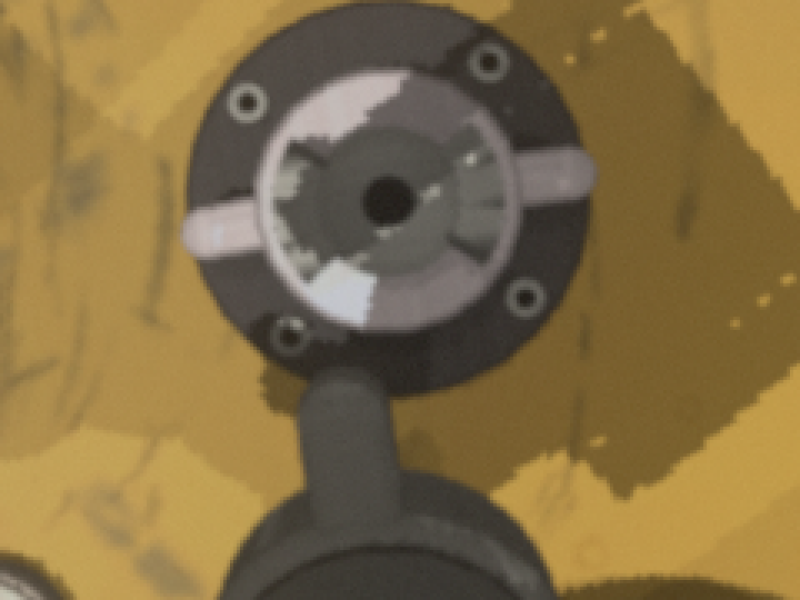

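The spindle is centred at (388,200) with wing ends at (182,232) and (598,172). The head's wing tip is at (345,370) and the wing's centre line passes (352,490).

Run:
```python
from h import *
d=load('w4'); k=.3
W=lambda u,v,z:atz(d,207+u*k,51+v*k,z)
ang=lambda a,b:np.degrees(np.arctan2(*(b-a)[1::-1]))
c=[W(388.5,200,52),W(388,201,71)]
a=W(182,232,38);b=W(598,172,38)
print('spindle',c,(a+b)/2,np.linalg.norm(a-b),ang(a,b),'yaxis',ang(a,b)+90)
fl=np.array([W(*q,8)[:2] for q in [(187,190),(390,2),(591,195),(480,375),(230,80),(300,380)]])
A=np.c_[2*fl,np.ones(len(fl))];s=np.linalg.lstsq(A,(fl**2).sum(1),rcond=None)[0];print('flange',s[:2],np.sqrt(s[2]+s[:2]@s[:2]))
t=W(345,369,146.8);q=W(350,495,146.8);T=d['tool_pos']
print('tip',t,'line',ang(q,t),'tcp->tip',ang(T,t),np.linalg.norm((t-T)[:2]))
```

```text
spindle [array([521.8228777 ,  87.10765715,  52.        ]), array([521.94033794,  86.96409067,  71.        ])] [521.39871007  86.97333691  38.        ] 102.71468703897897 156.94415047820343 yaxis 246.94415047820343
flange [522.10535941  88.00335048] 54.9830313939239
tip [539.05452088 102.87481786 146.8       ] line -119.78287845413574 tcp->tip -114.27889924044894 54.904420072352295
```

{"fn": "apply_moves", "kwargs": {
  "angular": [
    [0, 0, 0.04],
    [0, 0, 0.04],
    [0, 0, 0.04],
    [0, 0, 0.04],
    [0, 0, 0],
    [0, 0, 0]
  ],
  "travel": [
    [-0.246, -0.406, -0.2],
    [-0.246, -0.406, -0.2],
    [-0.246, -0.406, -0.2],
    [-0.247, -0.407, -0.25],
    [0, 0, 0],
    [0, 0, 0]
  ],
  "jaw": [0.5, 0.5, 0.5, 0.5, 0.5, 0.5]
}}

```text
time: 14.35
tool_pos: [523.4, 88.3, 139.8]
tcp_rot: [-180.0, 0.0, -120.1]
ft_force: [0.3, -0.4, -2.9]
finger_gap: 52.4
grip_force: 42.9
```

Run:
```python
from h import *
s=r.sense();print(s['tool_pos'],s['tcp_rot'],s['joint_pos'][5],s['ft_force'])
```

```text
[523.40263989  88.25497665 139.7576787 ] [-1.79967568e+02  4.87423851e-02 -1.20065079e+02] -145.9196469950272 [ 0.26951793 -0.42817245 -2.92361263]
```

{"fn": "apply_moves", "kwargs": {
  "angular": [
    [0, 0, 0],
    [0, 0, 0],
    [0, 0, 0],
    [0, 0, 0],
    [0, 0, 0],
    [0, 0, 0],
    [0, 0, 0]
  ],
  "travel": [
    [-0.02, -0.005, -0.1],
    [0, 0, -0.1],
    [0, 0, -0.1],
    [0, 0, -0.1],
    [0, 0, -0.1],
    [0, 0, -0.1],
    [0, 0, 0]
  ],
  "jaw": [0.5, 0.5, 0.5, 0.5, 0.5, 0.5, 0.5]
}}

```text
time: 15.22
tool_pos: [521.8, 87.5, 114.8]
tcp_rot: [180.0, -0.0, -120.0]
ft_force: [1.0, 0.1, -4.5]
finger_gap: 52.9
grip_force: 42.9
```

The head has gone over the spigot without force. I'll continue down to the seat.

{"fn": "apply_moves", "kwargs": {
  "angular": [
    [0, 0, 0],
    [0, 0, 0],
    [0, 0, 0],
    [0, 0, 0],
    [0, 0, 0],
    [0, 0, 0]
  ],
  "travel": [
    [0, 0, -0.06],
    [0, 0, -0.06],
    [0, 0, -0.06],
    [0, 0, -0.05],
    [0, 0, -0.04],
    [0, 0, 0]
  ],
  "jaw": [0.5, 0.5, 0.5, 0.5, 0.5, 0.5]
}}

```text
time: 15.98
tool_pos: [522.0, 87.5, 104.3]
tcp_rot: [180.0, -0.0, -120.0]
ft_force: [-0.5, 0.8, -4.8]
finger_gap: 53.3
grip_force: 42.9
```

{"fn": "apply_moves", "kwargs": {
  "angular": [
    [0, 0, 0],
    [0, 0, 0],
    [0, 0, 0]
  ],
  "travel": [
    [0, 0, -0.03],
    [0, 0, -0.03],
    [0, 0, 0]
  ],
  "jaw": [0.5, 0.5, 0.5]
}}

```text
time: 16.35
tool_pos: [522.4, 87.5, 103.2]
tcp_rot: [-180.0, 0.0, -120.0]
ft_force: [-5.0, -1.2, 6.6]
finger_gap: 52.9
grip_force: 43.8
```

It is seated: the height matches and there is about 11 N of upward contact. Next is the clockwise turn.

{"fn": "apply_moves", "kwargs": {
  "angular": [
    [0, 0, -0.3],
    [0, 0, -0.6],
    [0, 0, -0.6],
    [0, 0, -0.6],
    [0, 0, -0.6],
    [0, 0, -0.6],
    [0, 0, -0.6],
    [0, 0, -0.6],
    [0, 0, -0.6],
    [0, 0, -0.6],
    [0, 0, -0.6],
    [0, 0, -0.6],
    [0, 0, -0.6],
    [0, 0, -0.6],
    [0, 0, -0.6],
    [0, 0, -0.6],
    [0, 0, -0.6],
    [0, 0, -0.6],
    [0, 0, 0]
  ],
  "travel": [
    [0, 0, 0.01],
    [0, 0, 0],
    [0, 0, 0],
    [0, 0, 0],
    [0, 0, 0],
    [0, 0, 0],
    [0, 0, 0],
    [0, 0, 0],
    [0, 0, 0],
    [0, 0, 0],
    [0, 0, 0],
    [0, 0, 0],
    [0, 0, 0],
    [0, 0, 0],
    [0, 0, 0],
    [0, 0, 0],
    [0, 0, 0],
    [0, 0, 0],
    [0, 0, 0]
  ],
  "jaw": [0.5, 0.5, 0.5, 0.5, 0.5, 0.5, 0.5, 0.5, 0.5, 0.5, 0.5, 0.5, 0.5, 0.5, 0.5, 0.5, 0.5, 0.5, 0.5]
}}

```text
time: 18.73
tool_pos: [522.8, 87.5, 103.2]
tcp_rot: [180.0, 0.1, 156.0]
ft_force: [0.2, -0.5, 2.0]
finger_gap: 52.9
grip_force: 43.4
```

Run:
```python
from h import *
s=r.sense();print(s['wrist_torque'],s['tcp_rot'],s['joint_pos'][5],s['ft_force'])
```

```text
[-0.114505    0.04481515 -0.04229171] [1.79962856e+02 7.70462102e-02 1.56012820e+02] -62.04942378065046 [ 0.16418402 -0.50179558  2.02947351]
```

{"fn": "apply_moves", "kwargs": {
  "angular": [
    [0, 0, -0.25],
    [0, 0, -0.25],
    [0, 0, -0.25],
    [0, 0, -0.25],
    [0, 0, 0]
  ],
  "travel": [
    [0, 0, 0],
    [0, 0, 0],
    [0, 0, 0],
    [0, 0, 0],
    [0, 0, 0]
  ],
  "jaw": [0.5, 0.5, 0.5, 0.5, 0.5]
}}

```text
time: 19.35
tool_pos: [522.7, 87.5, 103.2]
tcp_rot: [180.0, 0.1, 147.9]
ft_force: [-0.3, 0.0, 7.1]
finger_gap: 52.8
grip_force: 43.9
```

Run:
```python
from h import *
s=r.sense();print(s['wrist_torque'],s['tcp_rot'],s['joint_pos'][5],s['ft_force'])
```

```text
[-0.08138155  0.18127813 -0.10440225] [1.79968435e+02 5.91044508e-02 1.47909155e+02] -53.9436304035606 [-0.28367513  0.03807707  7.09048995]
```

{"fn": "apply_moves", "kwargs": {
  "angular": [
    [0, 0, -0.2],
    [0, 0, -0.2],
    [0, 0, -0.2],
    [0, 0, 0]
  ],
  "travel": [
    [0, 0, 0],
    [0, 0, 0],
    [0, 0, 0],
    [0, 0, 0]
  ],
  "jaw": [0.5, 0.5, 0.5, 0.5]
}}

```text
time: 19.85
tool_pos: [522.7, 87.1, 103.2]
tcp_rot: [-180.0, 0.1, 143.2]
ft_force: [-0.4, -4.4, 6.8]
finger_gap: 52.7
grip_force: 41.5
```

Run:
```python
from h import *
s=r.sense();print(s['wrist_torque'],s['tcp_rot'],s['joint_pos'][5],s['ft_force'])
```

```text
[-0.59676136 -0.04429729  1.10981272] [-1.79995179e+02  9.74815527e-02  1.43184942e+02] -49.20714666097745 [-0.40469511 -4.40470322  6.76000252]
```

Torque is 1.1 N m, so it is at the stop. I'll release, lift and look.

{"fn": "apply_moves", "kwargs": {
  "angular": [
    [0, 0, 0.1],
    [0, 0, 0],
    [0, 0, 0],
    [0, 0, 0],
    [0, 0, 0],
    [0, 0, 0],
    [0, 0, 0],
    [0, 0, 0],
    [0, 0, 0],
    [0, 0, 0]
  ],
  "travel": [
    [0, 0, 0],
    [0, 0, 0],
    [0, 0, 0],
    [0, 0, 0],
    [0, 0, 0.4],
    [0, 0, 0.9],
    [0, 0, 0.9],
    [0.3, -0.2, 0.7],
    [0.4, -0.3, 0.7],
    [0, 0, 0]
  ],
  "jaw": [0.6, 0.8, 1, 1, 1, 1, 1, 1, 1, 1]
}}

```text
time: 21.1
tool_pos: [552.4, 66.9, 250.8]
tcp_rot: [179.8, 0.3, 143.9]
ft_force: [-0.0, -0.2, -0.6]
finger_gap: 85.2
grip_force: 0.0
```

Run:
```python
from h import *
d=snap('wrist','w5'); print(d['tool_pos'],d['tcp_rot'],r.sense()['ft_force'])
a=cv2.imread('pics/w5.png'); 
x,y=proj(d,[522,87.3,90]);print(x,y)
x0=int(np.clip(x-100,0,440));y0=int(np.clip(y-75,0,250));print('off',x0,y0)
cv2.imwrite('pics/w5b.png',cv2.resize(a[y0:y0+150,x0:x0+200],(800,600),interpolation=3))
```

```text
[552.44208902  66.89413899 250.76837714] [179.77568882   0.30368813 143.92060118] [-0.18423869 -0.63315076 -0.69910437]
320.8649087438573 152.1266365872182
off 220 77
```

View pics/w5b.png

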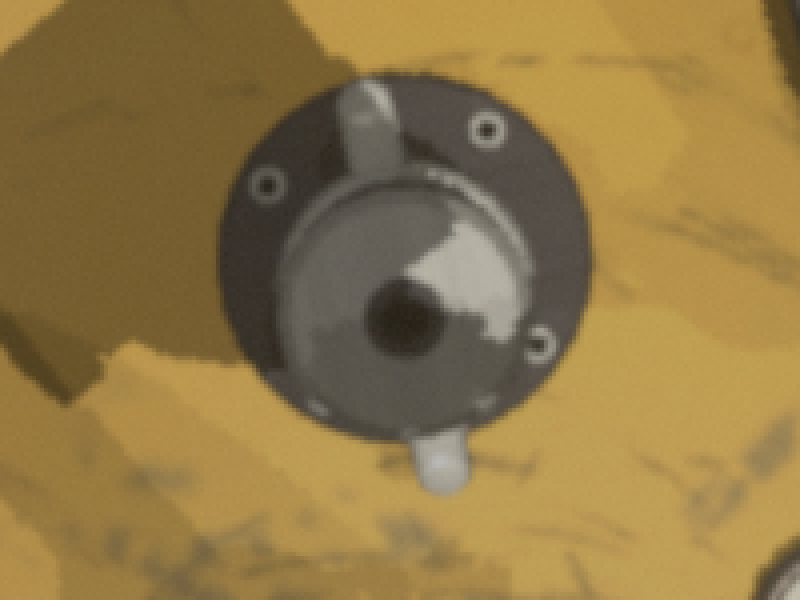

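The head is seated. Its wing tips are at (367,82) and (443,493) with its plug at (405,317), and the spacer's wings are hidden beneath. I'll check the numbers, then hand in.

Run:
```python
from h import *
d=load('w5')
W=lambda u,v,z:atz(d,220+u/4,77+v/4,z)
a=W(365,82,78);b=W(443,494,78)
an=np.degrees(np.arctan2(*(b-a)[1::-1]))
print('plug',W(405,317,114),'mid',(a+b)/2,np.linalg.norm(a-b),an,'spindle x -23')
if min(abs(an+23),abs(abs(an+23)-180))<7: print(r.hand_in())
```

```text
plug [522.04607723  87.73531603 114.        ] mid [522.26291225  87.60039054  78.        ] 101.44509488354585 -25.548146957674373 spindle x -23
the job is handed in; nothing more can be done
None
```

The large head is seated on the spindle and turned clockwise to its stop. By the last picture it is within 1 mm of centre and its wings are about 2.5° off the spacer's. The other two heads are still in the tray and I saw no sign of anything else being disturbed; the job was handed in at about 21 s, and the verdict was not shown.

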